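# Dock the slide carrier on its twin pins

## Task

Pick up the slide carrier by its black rib and hang it by its two holes on the two upright pins of the dock, feeling for the pins because the pin bar may have been left shifted along the dock. Then press it gently fully home, flat on the seat with both spring clips snapped over its ends, and let go. It carries glass: never push it against the dock harder than about 25 N, and leave the other things where they stand.

Things in the scene. Friction and masses are not known exactly. Their poses are not given: they have to be found in the camera images.
- carrier_grip (a point): Grip of the slide carrier: black upright rib on the middle of its plate, 12 mm thick (x) by 50 mm long (y), made to be pinched across the 12 mm from above. The point is on the plate's centre, half-way up the rib: 28 mm above the plate's underside, 22 mm above its top face, 22 mm below the rib's top. Axes as the carrier's; z up.
- slide_carrier: Loose aluminium plate 76 (x) by 124 (y, long) by 6 mm, about 0.16 kg, flat at first on the white board that covers the sink (its top 28 mm over the worktop), with a black grip rib and two glass slides fixed on top. Two through holes of 12 mm diameter on the long centre line, at y = +45 and -45 mm. Origin: centre of the underside. The same when turned half round.
- dock: Docking base, fixed: grey foot plate 88 (x) by 190 mm (y, long), two low rails (tops at 18 mm), between them a steel pin bar along y with two pins. Origin: centre of the underside, on the board; z up. The bar was clamped where it was left: bar, pins and clips are shifted along y by -18 to +18 mm; the pose does NOT show it.
- dock_pins (a point): Point on the dock's centre line at the height of the pin tips (48 mm). Two upright pins, 10 mm diameter, 90 mm apart along y, 26 mm tall, last 2 mm tapering to 8 mm. Their middle is this point plus the unknown shift along y. To find it, rest the plate lightly on the tips (5-10 N) and slide it along y until it drops. The bar floats on springs: yields from about 4 N, 2 mm per 5 N, stops at 6 mm.
- dock_seat (a point): Fixed point of the dock at seat height (22 mm above the origin; top of the pin bar, 26 mm wide); carrier point 28 mm above it when home. A bent spring leaf at each end of the bar, 67 mm from the bar's middle, tops 21 mm above the seat: the plate's ends push them apart over the last 20 mm (some 5 to 10 N in all) and they snap over its top face when it is home.
- cover_glass_box: Bystander: small carton of cover glasses, 28 x 46 x 17 mm, lying on the board between the carrier and the dock; origin at the centre of its underside.
- sample_cup_0: Bystander: lidded sample cup with red lid, 59 mm across, 63 mm tall, on the board; origin at the centre of its underside.
- sample_cup_1: Bystander: lidded sample cup with yellow lid, 59 mm across, 63 mm tall; origin at the centre of its underside.
- lab_timer: Bystander: small white lab timer, 68 x 62 x 19 mm; origin at the centre of its underside.
- petri_dish_0: Bystander: shut petri dish, 59 mm across, 15 mm tall, on the board; origin at the centre of its underside.
- ear_drops: Bystander: upright printed carton, 40 x 46 x 105 mm; origin at the centre of its underside.

How it is judged:
By the outcome, as a careful person would: the job done as asked, in the order asked, and still so for the second after the job is handed in, with the robot touching nothing.
It also fails if it takes over 72 s, if anything falls off the work surface, if the arm or the gripper's body presses on something with over 40 N, if the wrist force passes 120 N, or if a joint passes its speed limit or range.

## Robot

A 7-joint arm with a two-finger parallel gripper is mounted at the origin on a cart in front of the work surface, level with it; the furniture and walls round the work are solid. World frame = base frame: x ahead of the robot, y to its left, z up, the work surface at z = 0. Lengths are in mm, angles in rad, forces in N, time in s.
With the tool pointing down it reaches from about 425 to 1025 mm from the base axis. Payload 9.4 kg.
Tool frame: the origin (TCP) lies at the centre of the arm's flange, where the gripper is bolted on; the fingertips stand 173 mm ahead of it and the grasp point (between the pads) lies 155 mm ahead of it; z points along the fingers, y is the line along which they close (so a half turn about z gives the same grasp; the last joint's range is limited). The gripper opens to 85 mm and grips with 20 to 120 N. Pads are 22 mm wide; open, the fingers measure 114 mm over their backs; the gripper's body (76 mm by 85 mm) begins 54 mm behind the grasp point. The pads swing forward as they close: fully open they stand 13 mm farther back than shut.
Start: joints at [-1.187, 0.599, -0.003, 1.599, 0.002, 0.943, -0.08], TCP at [322.379, 649.382, 404.675] pointing down, gripper open.
Joint ranges: [-2.57, 2.57], [-0.35, 1.97], [-1.29, 1.29], [0.11, 2.56], [-1.05, 4.19], [0.11, 1.86], [-2.63, 2.63]. Speed limits (rad/s): [2.22, 2.22, 3.01, 3.01, 3.14, 3.14, 3.14].

## Interface

Orientations are given as a 3x3 rotation matrix whose columns are the frame's x, y, z axes.
In Python, from plant import r, get_image, camera_params gives the robot as it stands.
- The arm moves only by the tool move_arm, never from a script. Its argument "steps" is a list of rows, each a list of 7 numbers: the turn, a rotation vector about the tool's x, y, z as a fraction of full scale, then the shift along the tool's x, y, z as a fraction of full scale, then the opening, from -1 (shut) to 1 (fully open). A call has 1 to 8 rows; each row shifts and turns the commanded pose from where the row before left it, along the tool's axes as they then stand; what a row does not reach is not made up. Full scale, the value 1, is 4 cm for a shift and 0.1 rad for a turn. A row lasts 1/12 s, in which the tool goes at most 41.7 mm and 7.16 degrees, less where a joint would pass 70% of its speed; a pose out of reach is approached as far as the arm can. A call with a number of a shift or a turn outside -1 to 1 is refused whole. A call with a gripper value outside its range is refused whole. The fingers move at their own pace and stop on an object; "force" is the grip in N (left out, the last holds). Time passes only in rows, so rows that do not move let the fingers close. It gives the time, the measured TCP pose, the force, the opening and the grip force at its end, in the units of the state.
- r.read_state(): the state, without advancing time (a new reading comes with each control period).
- get_image(name): name is "scene" or "side" or "wrist"; returns (picture, depth): 400x640x3 uint8, red, green, blue; 400x640 float32, mm along the optical axis (not along the pixel's ray), 0 where there is no reading.
- camera_params(name): a dict with "camera_matrix" (3x3 intrinsics, pixels), "dist_coeffs" ([k1, k2, p1, p2, k3] as OpenCV has them; the pictures are not rectified), "R" (3x3) and "t" (3): a world point X has camera coordinates R X + t. Camera axes: x right, y down, z forward; pixel columns grow to the right and rows downward; lengths in mm; the calibration is good to about 2 mm. A picture is of the moment at which its call begins: read the wrist's pose just before it. camera_params takes no time and is no camera call; for the wrist camera it gives the pose at the moment of the call.
- r.finish_job(): hands the job in; it is judged then, once.
The state is a dict: "time_s": time; "q": joint angles; "qd": joint speeds; "joint_efforts": joint torques, N m; "ee_pos": TCP position; "tcp_rot": TCP orientation; "wrist_force": force on the tool from outside, world axes, zero at the start; "wrist_torque": the same for the moment, N m; "grip_width": finger opening in mm; "grasp_force": force on a finger pad.
Only numpy, scipy, OpenCV 4.12 (cv2) and the standard library are available. Lean on these libraries where they do the work, as an engineer would, in place of code of your own. Each camera call takes 0.05 s, during which the arm holds its last target. There are 200 camera calls.

## Working session

There is one attempt and no reset: what is moved stays moved. The work goes in short steps, Python scripts to look and compute and a tool call to move; the robot and the scene stay as the last step left them, time stands still between calls to the robot, and variables do not carry over. Pictures are saved under pics/ and viewed, at most 10 in all, crops included, and the job is handed in when it is done.

Besides the shell and the picture viewer there is one more tool, called after "Call:" as a command line: name --pt "numbers of a row" for each row, then --argument value for the rest. move_arm: Moves the arm, as the interface text tells. Shift numbers are shares of 4 cm and turn numbers shares of 0.1 rad, none past 1 either way. Its arguments: {"type":"object","properties":{"steps":{"type":"array","items":{"type":"array","items":{"type":"number","minimum":-1,"maximum":1}}},"force":{"type":"number"}},"required":["steps"]}

```bash
mkdir -p pics; ls
cat > h.py <<'E'
import numpy as np, cv2
from plant import r, get_image, camera_params
def grab(n,f=None):
    p=camera_params(n); im,d=get_image(n)
    np.savez('/tmp/%s.npz'%n,im=im,d=d,K=p["camera_matrix"],D=p["dist_coeffs"],R=p["R"],t=p["t"])
    if f: cv2.imwrite('pics/'+f,im[:,:,::-1])
    return im,d,p
def load(n):
    z=np.load('/tmp/%s.npz'%n); return z['im'],z['d'],dict(camera_matrix=z['K'],dist_coeffs=z['D'],R=z['R'],t=z['t'])
def ray(p,uv):
    uv=np.array(uv,float).reshape(-1,1,2)
    n=cv2.undistortPoints(uv,np.array(p["camera_matrix"]),np.array(p["dist_coeffs"])).reshape(-1,2)
    R=np.array(p["R"]);t=np.array(p["t"]).ravel()
    d=np.c_[n,np.ones(len(n))]@R
    return -R.T@t,d
def plane(p,uv,z):
    c,d=ray(p,uv); return c+d*((z-c[2])/d[:,2])[:,None]
def dep(p,d,uv):
    c,v=ray(p,uv); return c+v*np.array([d[int(b),int(a)] for a,b in uv])[:,None]
def cloud(p,d):
    H,W=d.shape; u,v=np.meshgrid(np.arange(W),np.arange(H))
    c,k=ray(p,np.c_[u.ravel(),v.ravel()]); return (c+k*d.ravel()[:,None]).reshape(H,W,3)
E
python3 - <<'E'
from h import *
s=r.read_state(); print(s)
for n in ("scene","side","wrist"):
    grab(n,n+'0.png'); p=load(n)[2]; print(n,ray(p,[[320,200]]))
E
```

```text
pics
{'time_s': 0.0, 'q': array([-1.18675545,  0.60010938, -0.0025758 ,  1.60013107,  0.00179292,
        0.94283452, -0.07980046]), 'qd': array([ 0.00141493,  0.0003899 , -0.00010771, -0.00130553, -0.00014747,
        0.00037582,  0.00098385]), 'joint_efforts': array([-3.44527516e-04, -7.76472044e+01,  1.56443775e+00, -2.57998019e+01,
        1.22816072e-02,  9.53605369e-03,  1.49184507e-05]), 'ee_pos': array([322.23252528, 649.23595956, 403.82721135]), 'tcp_rot': array([[-8.95759276e-01,  4.44539101e-01, -5.55077346e-04],
       [ 4.44539433e-01,  8.95758232e-01, -1.37197071e-03],
       [-1.12679523e-04, -1.47570926e-03, -9.99998905e-01]]), 'wrist_force': array([-0.0841862 , -0.98984197,  0.11144326]), 'wrist_torque': array([-0.04025269, -0.01689119, -0.00252653]), 'grasp_force': 0.0, 'grip_width': 85.1058960612746}
scene (array([623.54305865, 713.6373921 , 856.24048842]), array([[-0.05974755, -0.64870439, -0.75880205]]))
side (array([ 551.7552399 , 1175.34262292,  985.70387263]), array([[ 0.0156879 , -0.78269894, -0.62278682]]))
wrist (array([252.84591363, 684.30728003, 372.33423111]), array([[ 0.26929354, -0.13767531, -0.95317106]]))
```

View pics/scene0.png

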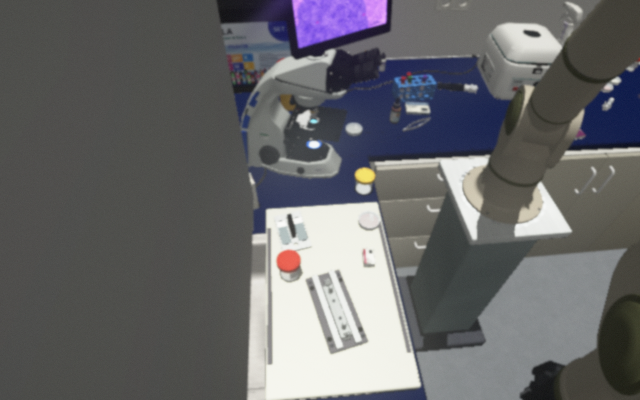

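View pics/side0.png

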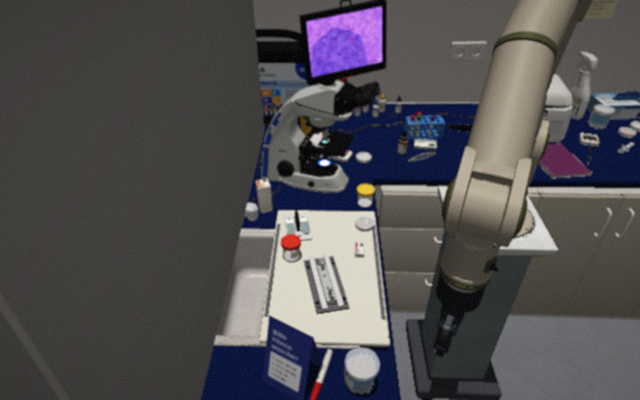

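The scene view shows the carrier at about (293,230) with its black rib at (292,225), the red cup at (289,263), the carton at (368,256) and the dock at (337,311).

Run:
```python
from h import *
im,d,p=load("scene")
P=cloud(p,d)
print(dep(p,d,[(340,375),(380,300),(292,222),(337,311),(289,258),(368,256),(369,218)]).round(1))
# rib: black & above z=28
hsv=cv2.cvtColor(im,cv2.COLOR_RGB2HSV)
roi=np.zeros(d.shape,bool); roi[205:255,270:320]=1
dark=roi&(hsv[...,2]<70)
n,l,st,_=cv2.connectedComponentsWithStats(dark.astype(np.uint8))
for i in range(1,n):
    if st[i,4]>10: q=P[l==i]; print('dark',st[i],np.median(q,0).round(1),np.percentile(q,[2,98],axis=0).round(1).tolist())
# dock: dark grey pixels
roi=np.zeros(d.shape,bool); roi[262:360,298:375]=1
m=roi&(hsv[...,2]<190)&(P[...,0]>0)
q=P[m]; print(len(q))
n,l,st,_=cv2.connectedComponentsWithStats(m.astype(np.uint8))
i=1+np.argmax(st[1:,4]); c=max(cv2.findContours((l==i).astype(np.uint8),0,2)[0],key=cv2.contourArea)
pl=plane(p,c.reshape(-1,2),36); r_=cv2.minAreaRect(pl[:,:2].astype(np.float32)); print('dock rect',r_,cv2.boxPoints(r_).round(1).tolist())
a=cv2.resize(im[200:360,260:420],None,fx=3.7,fy=3.7,interpolation=cv2.INTER_CUBIC); cv2.imwrite('pics/crop.png',a[:,:,::-1])
```

```text
[[557.9 486.6  27.4]
 [443.9 326.6  27.7]
 [640.8 115.6  76. ]
 [550.3 355.9  51.1]
 [651.7 232.4  89.9]
 [455.6 214.7  45.4]
 [432.1  93.9  43.3]]
dark [289 216   5  20  36] [643.6 128.7  76.6] [[639.2, 98.2, 48.4], [648.3, 136.7, 81.0]]
1469
dock rect ((553.3814086914062, 342.90020751953125), (87.1747055053711, 189.06056213378906), 13.153633117675781) [[489.3999938964844, 425.0], [532.4000244140625, 240.89999389648438], [617.2999877929688, 260.79998779296875], [574.2999877929688, 444.8999938964844]]
```

View pics/crop.png

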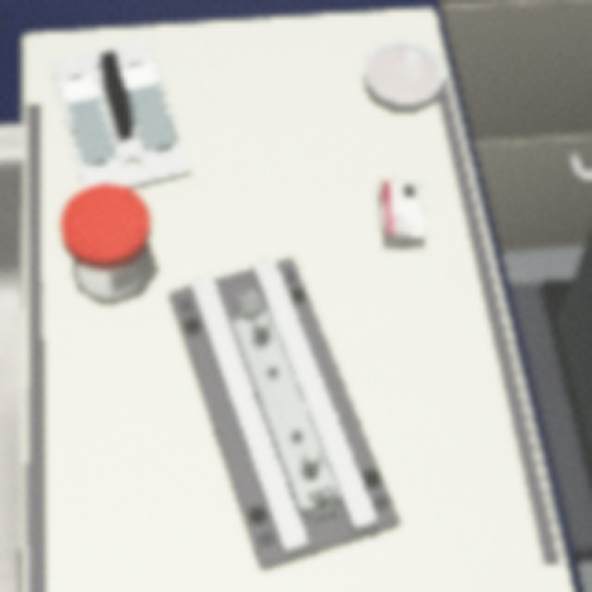

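Call:
move_arm --pt "0 0 0 -0.82 -0.525 0 1" --pt "0 0 0 -0.82 -0.525 0 1" --pt "0 0 0 -0.82 -0.525 0 1" --pt "0 0 0 -0.82 -0.525 0 1" --pt "0 0 0 -0.82 -0.525 0 1" --pt "0 0 0 -0.82 -0.525 0 1" --pt "0 0 0 -0.82 -0.525 0 1" --pt "0 0 0 -0.82 -0.525 0 1"

```text
time_s: 0.82
ee_pos: [483.3, 380.5, 404.6]
tcp_rot: [[-0.896, 0.445, -0.0], [0.445, 0.896, -0.0], [-0.0, -0.0, -1.0]]
wrist_force: [0.1, 0.7, -0.9]
grip_width: 85.4
grasp_force: 0.0
```

Call:
move_arm --pt "0 0 0 -0.82 -0.525 0 1" --pt "0 0 0 -0.82 -0.525 0 1" --pt "0 0 0 -0.82 -0.525 0 1" --pt "0 0 0 -0.82 -0.525 0 1" --pt "0 0 0 -0.82 -0.525 0 1" --pt "0 0 0 -0.82 -0.525 0 1" --pt "0 0 0 -0.82 -0.525 0 1" --pt "0 0 0 -0.82 -0.525 0 1"

```text
time_s: 1.48
ee_pos: [643.7, 113.2, 404.6]
tcp_rot: [[-0.896, 0.445, -0.0], [0.445, 0.896, -0.0], [0.0, -0.0, -1.0]]
wrist_force: [1.3, 0.9, -0.4]
grip_width: 85.4
grasp_force: 0.0
```

Call:
move_arm --pt "0 0 1 0 0 0 1" --pt "0 0 1 0 0 0 1" --pt "0 0 1 0 0 0 1" --pt "0 0 1 0 0 0 1" --pt "0 0 1 0 0 0 1" --pt "0 0 1 0 0 0 1" --pt "0 0 1 0 0 0 1" --pt "0 0 1 0 0 0 1"

```text
time_s: 2.15
ee_pos: [642.9, 115.1, 404.4]
tcp_rot: [[-0.3, 0.954, -0.0], [0.954, 0.3, -0.0], [0.0, -0.0, -1.0]]
wrist_force: [-0.7, 0.3, -0.2]
grip_width: 85.6
grasp_force: 0.0
```

Call:
move_arm --pt "0 0 1 0 0 0 1" --pt "0 0 1 0 0 0 1" --pt "0 0 0 0 0 0 1" --pt "0 0 0 0 0 0 1"

```text
time_s: 2.48
ee_pos: [642.9, 115.3, 404.5]
tcp_rot: [[-0.113, 0.994, -0.0], [0.994, 0.113, -0.0], [-0.0, -0.0, -1.0]]
wrist_force: [0.7, 0.0, 1.0]
grip_width: 85.3
grasp_force: 0.0
```

Run:
```python
from h import *
s=r.read_state(); print(s['time_s'],s['ee_pos'],s['tcp_rot'].round(4).tolist(),s['wrist_force'])
im,d,p=grab("wrist",'w1.png')
```

```text
2.4833 [642.93178907 115.34945127 404.49252709] [[-0.1132, 0.9936, -0.0004], [0.9936, 0.1132, -0.0004], [-0.0004, -0.0004, -1.0]] [0.65834345 0.04044369 0.96776599]
```

View pics/w1.png

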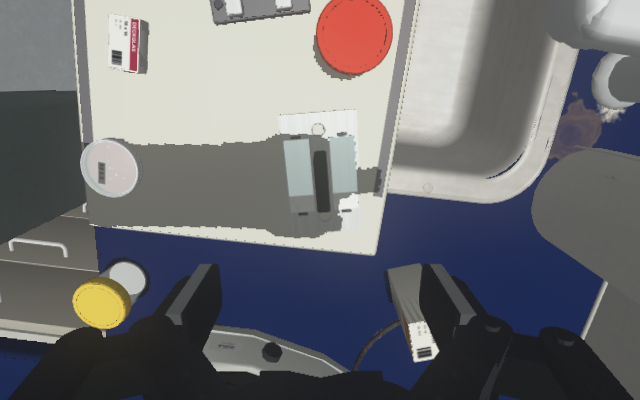

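The wrist view shows the rib at about (321,181), hole near (318,130), and nothing is between the fingers and the rib.

Run:
```python
from h import *
im,d,p=load("wrist"); P=cloud(p,d)
roi=np.zeros(d.shape,bool); roi[100:240,270:372]=1
ok=roi&(P[...,2]>70)&(P[...,2]<84)&(im.max(2)<90)
q=P[ok]; print('rib top',len(q),np.median(q,0),cv2.minAreaRect(q[:,:2].astype(np.float32)))
mk=ok.astype(np.uint8); c=max(cv2.findContours(mk,0,2)[0],key=cv2.contourArea)
print(cv2.boundingRect(c),cv2.minAreaRect(plane(p,c.reshape(-1,2),78)[:,:2].astype(np.float32)))
# plate: z about 34 band via depth
pm=roi&(P[...,2]>30.5)&(P[...,2]<45)&(im.max(2)>0)
n,l,st,_=cv2.connectedComponentsWithStats(pm.astype(np.uint8)); i=1+np.argmax(st[1:,4])
q=P[l==i];print('plate',st[i],np.median(q,0),cv2.minAreaRect(q[:,:2].astype(np.float32)))
print(dep(p,d,[(240,120),(300,135),(318,130),(340,115)]).round(1))
```

```text
rib top 714 [644.44501006 114.2467462   77.09738573] ((644.6383056640625, 113.04227447509766), (11.904897689819336, 48.90752029418945), 10.990081787109375)
(313, 157, 18, 55) ((644.5271606445312, 113.94813537597656), (11.77490234375, 49.647865295410156), 11.073860168457031)
plate [ 278  109   84  125 8017] [643.40472166 120.06147556  33.91849306] ((644.8638305664062, 112.55765533447266), (76.32489013671875, 123.75505065917969), 10.937820434570312)
[[559.2 156.9  27.5]
 [619.5 149.9  35. ]
 [636.3 155.7  27.4]
 [655.6 172.9  34. ]]
```

Call:
move_arm --pt "0 0 -0.785 0 0 0 1" --pt "0 0 0 -0.057 0.032 0 1" --pt "0 0 0 0 0 0.9 1" --pt "0 0 0 0 0 0.9 0.2" --pt "0 0 0 0 0 0.9 0.2" --pt "0 0 0 0 0 0.9 0.2" --pt "0 0 0 0 0 0.5 0" --pt "0 0 0 0 0 0.4 0"

```text
time_s: 3.2
ee_pos: [644.2, 112.6, 222.0]
tcp_rot: [[-0.187, 0.982, -0.003], [0.982, 0.187, -0.0], [0.0, -0.003, -1.0]]
wrist_force: [-0.6, -0.4, 0.6]
grip_width: 42.6
grasp_force: 0.0
```

Call:
move_arm --pt "0 0 0 0 0 0.23 0" --pt "0 0 0 0 0 0 0" --pt "0 0 0 0 0 0 0"

```text
time_s: 3.45
ee_pos: [645.0, 112.8, 215.7]
tcp_rot: [[-0.187, 0.982, -0.0], [0.982, 0.187, -0.0], [-0.0, -0.0, -1.0]]
wrist_force: [0.9, -0.0, 0.2]
grip_width: 42.8
grasp_force: 0.0
```

Call:
move_arm --force 80 --pt "0 0 0 0 0 0 -1" --pt "0 0 0 0 0 0 -1" --pt "0 0 0 0 0 0 -1" --pt "0 0 0 0 0 0 -1" --pt "0 0 0 0 0 0 -1" --pt "0 0 0 0 0 0 -1"

```text
time_s: 3.95
ee_pos: [645.1, 113.1, 217.0]
tcp_rot: [[-0.187, 0.982, 0.002], [0.982, 0.187, 0.001], [0.0, 0.002, -1.0]]
wrist_force: [-2.2, -1.1, 6.6]
grip_width: 11.2
grasp_force: 79.0
```

Call:
move_arm --pt "0 0 0 0 0 -0.2 -1" --pt "0 0 0 0 0 -0.4 -1" --pt "0 0 0 0 0 -0.8 -1" --pt "0 0 0 0 0 -0.9 -1" --pt "0 0 0 0 0 -0.9 -1" --pt "0 0 0 0 0 -0.6 -1" --pt "0 0 0 0 0 0 -1" --pt "0 0 0 0 0 0 -1"

```text
time_s: 4.62
ee_pos: [644.7, 113.1, 369.6]
tcp_rot: [[-0.188, 0.982, 0.003], [0.982, 0.188, 0.001], [0.0, 0.003, -1.0]]
wrist_force: [0.1, -0.4, -2.1]
grip_width: 11.2
grasp_force: 78.2
```

Run:
```python
from h import *
s=r.read_state(); print(s['time_s'],s['ee_pos'],s['tcp_rot'].round(4).tolist(),s['wrist_force'],s['wrist_torque'],s['grip_width'])
im,d,p=grab("wrist",'w2.png'); P=cloud(p,d)
```

```text
4.6167 [644.68872292 113.11009609 369.60435147] [[-0.1876, 0.9822, 0.0033], [0.9822, 0.1876, 0.0011], [0.0005, 0.0035, -1.0]] [ 0.13989267 -0.40615588 -2.08485305] [-0.00516527 -0.01151781  0.00385542] 11.168937697841256
```

View pics/w2.png

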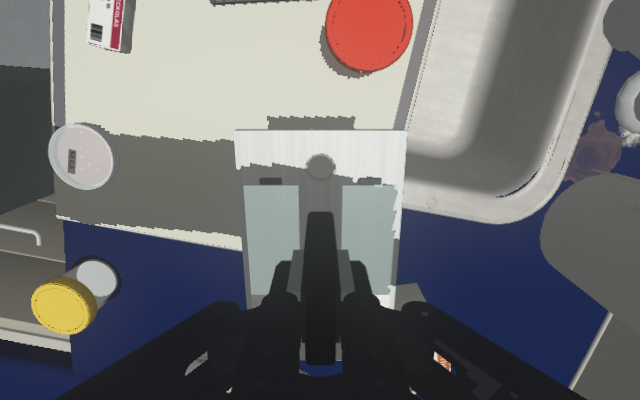

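The carrier is held level-looking; its far hole appears at (320,166), rib centred between the pads. Now go toward the dock for a near look at it.

Call:
move_arm --pt "0 0 -0.41 0 0 0 -1" --pt "0 0 0 0.7 -0.25 -0.3 -1" --pt "0 0 0 0.9 -0.35 -0.3 -1" --pt "0 0 0 0.9 -0.35 0 -1" --pt "0 0 0 0.1 0 0 -1" --pt "0 0 0 0 0 0 -1" --pt "0 0 0 0 0 0 -1"

```text
time_s: 5.25
ee_pos: [583.6, 206.0, 390.1]
tcp_rot: [[-0.229, 0.973, -0.002], [0.973, 0.229, -0.001], [-0.001, -0.002, -1.0]]
wrist_force: [0.8, 0.1, -1.7]
grip_width: 10.9
grasp_force: 78.3
```

Run:
```python
from h import *
s=r.read_state(); T=s['ee_pos'];R=s['tcp_rot']; print(s['time_s'],T,R.round(4).tolist(),s['wrist_force'])
im,d,p=grab("wrist",'w3.png'); P=cloud(p,d)
L=(P-T)@R
# plate pts in tool frame
roi=np.zeros(d.shape,bool); roi[100:300,225:420]=1
m=roi&(L[...,2]>165)&(L[...,2]<200)
q=L[m]; A=np.c_[q[:,:2],np.ones(len(q))]
band=(q[:,0]>30)
print('plate n',len(q),np.linalg.lstsq(A[band],q[band,2],rcond=None)[0],np.median(q[band],0),np.percentile(q,[0.5,99.5],axis=0).round(1).tolist())
```

```text
5.25 [583.59908312 205.98580086 390.11785478] [[-0.2288, 0.9735, -0.0021], [0.9735, 0.2288, -0.0014], [-0.0009, -0.0023, -1.0]] [ 0.83340585  0.09203288 -1.73108279]
plate n 22093 [4.20848047e-02 9.33069789e-04 1.81643084e+02] [ 47.10585989   0.23287685 183.56229799] [[-21.0, -37.4, 166.6], [61.7, 37.9, 189.4]]
```

View pics/w3.png

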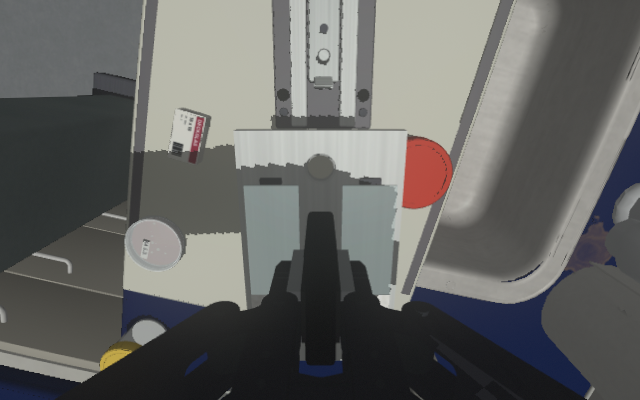

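The near pin tip shows at (323,54), the clip at (322,82) and the dock's foot between columns 272 and 375. The plate's far hole is at (320,166).

Run:
```python
from h import *
s=r.read_state(); T=s['ee_pos'];R=s['tcp_rot']
im,d,p=load("wrist"); P=cloud(p,d); L=(P-T)@R
for lo,hi in((40,61),(48,61)):
    m=(L[...,2]>175)&(L[...,2]<195)&(L[...,0]>lo)&(L[...,0]<hi)&(abs(L[...,1])>9)&(abs(L[...,1])<36)
    q=L[m]; print('tilt',len(q),np.linalg.lstsq(np.c_[q[:,:2],np.ones(len(q))],q[:,2],rcond=None)[0],np.median(q,0))
# hole: see-through circle
g=cv2.cvtColor(im,cv2.COLOR_RGB2GRAY)
c=P; hole=(L[...,2]>200)[150:185,300:342]; ys,xs=np.nonzero(hole); print('hole px',len(xs),xs.mean()+300,ys.mean()+150)
def at(uv,z):  # ray onto tool-plane z
    c0,v=ray(p,[uv]); c0=(c0-T)@R; v=v@R; return (c0+v*((z-c0[2])/v[:,2])[:,None])[0]
print('hole tool',at((xs.mean()+300,ys.mean()+150),184))
# pin: points high
m=np.zeros(d.shape,bool); m[35:75,305:342]=1; m&=(P[...,2]>66)&(P[...,2]<85)
q=P[m]; ys,xs=np.nonzero(m); print('pin',len(q),np.median(q,0),q[:,2].max(),np.percentile(xs,[2,50,98]),np.percentile(ys,[2,50,98]))
print('pin tip pts >74',(lambda a:(len(a),a.mean(0),np.ptp(a,axis=0)))(P[m&(P[...,2]>72)]))
# dock edges in dock-ish frame (use tool axes)
y=np.array([-.2275,.9738]);x=np.array([.9738,.2275]);C=np.array([553.4,342.9])
roi=np.zeros(d.shape,bool); roi[0:112,262:385]=1
for lo,hi,n in((30.5,41,'foot'),(42,49,'rail'),(49,53,'bar')):
    m=roi&(P[...,2]>lo)&(P[...,2]<hi); q=P[m][:,:2]-C; print(n,len(q),np.median(P[m][:,2]),'x',np.percentile(q@x,[0.5,5,50,95,99.5]).round(1),'y',np.percentile(q@y,[0.5,99.5]).round(1))
# edges of foot by row: dock outline
m=roi&(P[...,2]>31.5)&(P[...,2]<80)
for rr in (5,30,60,90,105):
    cs=np.nonzero(m[rr])[0]; a=P[rr,cs[0]][:2]-C;b=P[rr,cs[-1]][:2]-C; print(rr,cs[0],cs[-1],'x',(a@x).round(1),(b@x).round(1),'y',(a@y).round(1))
```

```text
tilt 5673 [1.70676523e-02 6.52879111e-04 1.82907772e+02] [ 50.74414123  -9.05023575 183.80703931]
tilt 3569 [6.44707445e-03 7.65306578e-04 1.83479308e+02] [ 54.64648234   9.01560957 183.83267704]
hole px 438 320.33561643835617 166.4041095890411
hole tool [ 4.67978753e+01 -6.34798357e-02  1.84000000e+02]
pin 135 [561.8824535  307.84362107  74.89063413] 76.99585658622118 [318. 324. 329.] [49. 55. 61.]
pin tip pts >74 (128, array([561.90573819, 308.03606461,  74.88106585]), array([9.63329529, 8.76326949, 4.35305193]))
foot 4776 35.22922588502442 x [-43.6 -41.7   0.2  41.9  43.9] y [-80.   11.1]
rail 4718 45.38287370231541 x [-28.1 -26.4  -0.9  26.7  28.5] y [-79.4   8.7]
bar 1326 49.593423107121936 x [-12.4 -10.9   0.7  11.6  13. ] y [-53.6   7.9]
5 272 375 x -42.8 43.8 y 7.1
30 273 374 x -42.8 44.1 y -12.1
60 274 372 x -43.0 43.1 y -36.3
90 275 371 x -43.0 43.3 y -61.7
105 275 371 x -43.3 43.7 y -74.7
```

Call:
move_arm --pt "0 0 0 0.5 0.03 0 -1" --pt "0 0 0 0.9 0.03 0 -1" --pt "0 0 0 0.9 0 0.4 -1" --pt "0 0 0 0.9 0 0.6 -1" --pt "0 0 0 0.5 0 0.6 -1" --pt "0 0 0 0 0 0.6 -1" --pt "0 0 0 0 0 0.3 -1" --pt "0 0 0 0 0 0 -1"

```text
time_s: 5.97
ee_pos: [553.1, 347.1, 289.0]
tcp_rot: [[-0.226, 0.974, -0.004], [0.974, 0.226, -0.005], [-0.003, -0.005, -1.0]]
wrist_force: [0.1, -1.1, -1.2]
grip_width: 10.8
grasp_force: 78.3
```

Call:
move_arm --pt "0 0 0 0 0 0 -1" --pt "0 0 0 0 0 0 -1"

```text
time_s: 6.13
ee_pos: [554.4, 347.5, 293.5]
tcp_rot: [[-0.225, 0.974, 0.002], [0.974, 0.225, 0.0], [-0.0, 0.002, -1.0]]
wrist_force: [0.8, 0.3, -1.6]
grip_width: 10.8
grasp_force: 78.3
```

Run:
```python
from h import *
s=r.read_state(); T=s['ee_pos'];R=s['tcp_rot']; print(s['time_s'],T,R.round(4).tolist(),s['wrist_force'],s['wrist_torque'])
im,d,p=grab("wrist",'w4.png'); P=cloud(p,d)
C=np.array([551.8,351.3]); print('delta tool mm',(np.r_[C,T[2]]-T)@R)
q=P[(P[...,2]>31.5)&(P[...,2]<60)]
for rr in (5,30,60,80):
    m=(P[rr,:,2]>31.5)&(P[rr,:,2]<60)&(abs(P[rr,:,0]-545)<90); cs=np.nonzero(m)[0]
    if len(cs): L=(P[rr,cs]-T)@R; print(rr,L[0].round(1),L[-1].round(1))
```

```text
6.1333 [554.4293348  347.48685069 293.53853818] [[-0.2248, 0.9744, 0.0016], [0.9744, 0.2248, 0.0001], [-0.0003, 0.0016, -1.0]] [ 0.79627352  0.26725832 -1.59632138] [ 0.00320261 -0.03968917 -0.04042827]
delta tool mm [ 4.30658449e+00 -1.70494084e+00 -3.98745061e-03]
80 [ 84.8 -45.5 259.1] [ 84.7  40.7 258.1]
```

View pics/w4.png

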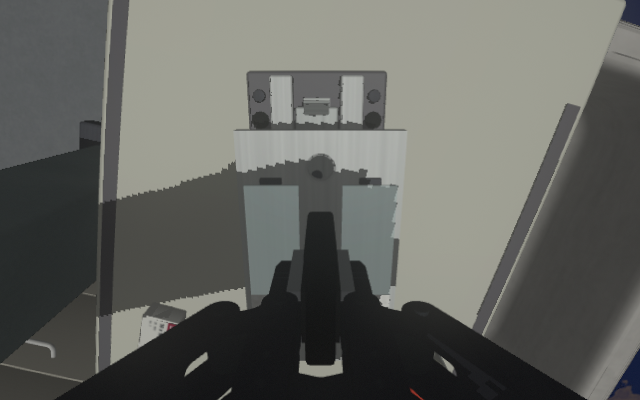

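The dock end shows at rows 70–130, columns 248–386, with its far clip at (317,105), and a pin end is visible through the far hole at (318,173). It needs about +4.3 mm along tool x and −1.9 mm along tool y.

Call:
move_arm --pt "0 0 0 0.107 -0.048 0 -1" --pt "0 0 0 0 0 0.3 -1" --pt "0 0 0 0 0 0.2 -1" --pt "0 0 0 0 0 0 -1" --pt "0 0 0 0 0 0 -1"

```text
time_s: 6.6
ee_pos: [549.9, 352.7, 271.5]
tcp_rot: [[-0.228, 0.974, -0.001], [0.974, 0.228, -0.001], [-0.001, -0.001, -1.0]]
wrist_force: [-0.1, -0.6, -1.5]
grip_width: 10.9
grasp_force: 78.3
```

Run:
```python
from h import *
s=r.read_state(); T=s['ee_pos'];R=s['tcp_rot']; print(s['time_s'],T,R.round(4).tolist(),s['wrist_force'],s['wrist_torque'])
C=np.array([551.8,351.3]); print('delta tool mm',(np.r_[C,T[2]]-T)@R)
im,d,p=grab("wrist",'w5.png'); P=cloud(p,d); L=(P-T)@R
for rr in range(60,130,6):
    m=(P[rr,:,2]>31.5)&(P[rr,:,2]<60); cs=np.nonzero(m)[0]; cs=cs[(cs>200)&(cs<430)]
    if len(cs)>20: print(rr,cs[0],cs[-1],L[rr,cs[0]].round(1),L[rr,cs[-1]].round(1),P[rr,cs[0],2].round(1))
a=cv2.resize(im[50:200,225:420],None,fx=4,fy=4,interpolation=cv2.INTER_CUBIC); cv2.imwrite('pics/c5.png',a[:,:,::-1])
```

```text
6.6 [549.91853524 352.66166637 271.50464013] [[-0.2276, 0.9738, -0.0012], [0.9738, 0.2276, -0.001], [-0.0007, -0.0014, -1.0]] [-0.05516338 -0.63989293 -1.45068383] [0.05884642 0.04927634 0.02339651]
delta tool mm [-1.75416485e+00  1.52215297e+00 -9.69012025e-04]
84 246 400 [ 82.  -41.9 237.6] [ 82.   45.6 237.2] 33.9
90 247 399 [ 78.7 -41.4 237. ] [ 78.7  45.1 236.2] 34.5
96 247 399 [ 75.4 -41.5 236.8] [ 75.4  45.4 236.6] 34.7
102 247 398 [ 72.1 -41.9 237.6] [ 72.1  44.9 236.2] 33.9
108 248 398 [ 68.7 -41.4 237.2] [ 68.8  45.1 236.1] 34.3
114 248 398 [ 65.4 -41.5 236.5] [ 65.3  45.6 237.3] 35.1
120 249 397 [ 62.  -41.  236.1] [ 61.9  45.2 237.4] 35.4
126 249 397 [ 58.5 -41.3 236.5] [ 58.4  45.4 237.4] 35.0
```

View pics/c5.png

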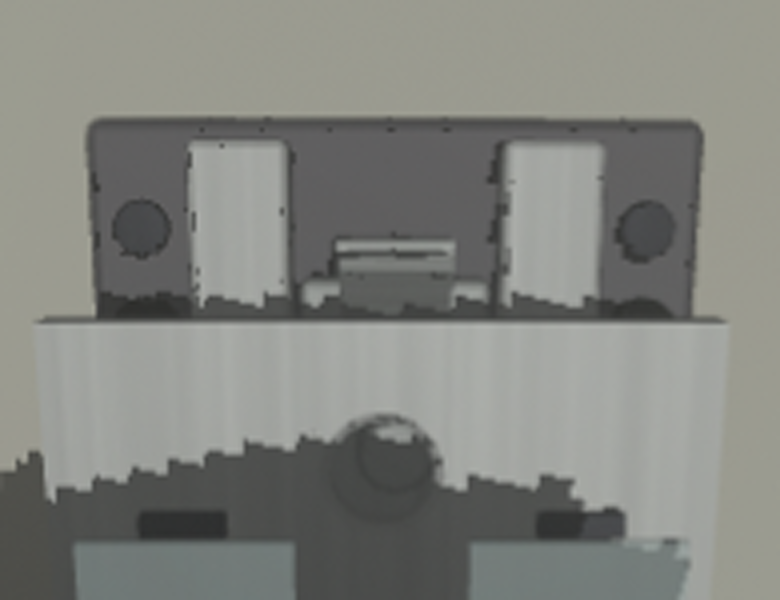

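The crop shows the pin tip through the hole, about 3.5 px right of the hole's centre, so the tool must move about +1.8 mm along tool y. I will apply it and check that it has settled.

Call:
move_arm --pt "0 0 0 0 0 0 -1" --pt "0 0 0 0 0 0 -1" --pt "0 0 0 0 0 0 -1"

```text
time_s: 6.9
ee_pos: [550.3, 352.8, 272.6]
tcp_rot: [[-0.227, 0.974, 0.0], [0.974, 0.227, 0.0], [0.0, 0.0, -1.0]]
wrist_force: [0.4, -0.9, -1.8]
grip_width: 10.7
grasp_force: 78.3
```

Call:
move_arm --pt "0 0 0 -0.02 0.043 0 -1" --pt "0 0 0 0 0 0 -1" --pt "0 0 0 0 0 0 -1" --pt "0 0 0 0 0 0 -1" --pt "0 0 0 0 0 0 -1" --pt "0 0 0 0 0 0 -1"

```text
time_s: 7.4
ee_pos: [552.0, 352.4, 272.4]
tcp_rot: [[-0.228, 0.974, -0.0], [0.974, 0.228, -0.0], [-0.0, -0.0, -1.0]]
wrist_force: [-0.3, -0.2, -1.6]
grip_width: 11.2
grasp_force: 78.3
```

```bash
cat > chk.py <<'E'
from h import *
s=r.read_state(); T=s['ee_pos'];R=s['tcp_rot']; print(s['time_s'],T,R.round(4).tolist(),s['wrist_force'],s['wrist_torque'])
im,d,p=grab("wrist"); P=cloud(p,d); L=(P-T)@R
v=[]
for rr in range(80,128,3):
    m=(P[rr,:,2]>31.5)&(P[rr,:,2]<60); cs=np.nonzero(m)[0]; cs=cs[(cs>200)&(cs<430)]
    if len(cs)>60: v.append((L[rr,cs[0],1]+L[rr,cs[-1],1])/2)
print('dock mid y',np.round(v,1),np.median(v))
E
python3 chk.py; python3 chk.py
```

```text
7.4 [552.02126743 352.41567976 272.38933658] [[-0.2275, 0.9738, -0.0], [0.9738, 0.2275, -0.0], [-0.0, -0.0, -1.0]] [-0.34571531 -0.21313649 -1.57270137] [-0.03224051 -0.00219853 -0.01284317]
dock mid y [-0.3 -0.3 -0.4 -0.2 -0.3 -0.6 -0.8 -0.3 -0.3 -0.2 -0.8 -0.8 -0.3 -0.2
 -0.2 -0.8] -0.3128878567421527
7.45 [552.02188161 352.42529137 272.34826964] [[-0.2276, 0.9738, -0.0], [0.9738, 0.2276, -0.0001], [-0.0, -0.0, -1.0]] [-0.07958971  0.06229004 -2.41215585] [-0.0199314   0.02670532 -0.04709184]
dock mid y [-0.3 -0.4 -0.4 -0.3 -0.3 -0.9 -0.8 -0.3 -0.4 -0.4 -0.8 -0.8 -0.4 -0.5
 -0.2 -0.6] -0.40859009425488324
```

Call:
move_arm --pt "0 0 0 0 -0.005 0.05 -1" --pt "0 0 0 0 0 0.05 -1" --pt "0 0 0 0 0 0.05 -1" --pt "0 0 0 0 0 0 -1" --pt "0 0 0 0 0 0 -1"

```text
time_s: 7.92
ee_pos: [551.8, 352.3, 266.1]
tcp_rot: [[-0.227, 0.974, -0.0], [0.974, 0.227, -0.0], [-0.0, -0.0, -1.0]]
wrist_force: [-0.3, 0.4, -2.0]
grip_width: 11.0
grasp_force: 78.3
```

Call:
move_arm --pt "0 0 0 0 0 0.04 -1" --pt "0 0 0 0 0 0 -1" --pt "0 0 0 0 0 0 -1"

```text
time_s: 8.17
ee_pos: [551.8, 352.4, 264.7]
tcp_rot: [[-0.227, 0.974, -0.0], [0.974, 0.227, -0.0], [-0.0, -0.0, -1.0]]
wrist_force: [-0.3, 0.2, -2.4]
grip_width: 11.0
grasp_force: 78.3
```

Call:
move_arm --pt "0 0 0 0 0 0.04 -1" --pt "0 0 0 0 0 0 -1" --pt "0 0 0 0 0 0 -1"

```text
time_s: 8.42
ee_pos: [551.8, 352.3, 263.1]
tcp_rot: [[-0.227, 0.974, -0.0], [0.974, 0.227, -0.0], [-0.0, -0.0, -1.0]]
wrist_force: [-0.2, 0.1, -2.4]
grip_width: 11.2
grasp_force: 78.3
```

Call:
move_arm --pt "0 0 0 0 0 0.04 -1" --pt "0 0 0 0 0 0 -1" --pt "0 0 0 0 0 0 -1"

```text
time_s: 8.67
ee_pos: [551.8, 352.4, 261.5]
tcp_rot: [[-0.228, 0.974, -0.0], [0.974, 0.228, -0.0], [-0.0, -0.0, -1.0]]
wrist_force: [0.0, -0.2, -1.3]
grip_width: 10.9
grasp_force: 78.3
```

Call:
move_arm --pt "0 0 0 0 0 0.04 -1" --pt "0 0 0 0 0 0 -1" --pt "0 0 0 0 0 0 -1"

```text
time_s: 8.92
ee_pos: [551.8, 352.4, 259.8]
tcp_rot: [[-0.228, 0.974, -0.0], [0.974, 0.228, -0.0], [-0.0, -0.0, -1.0]]
wrist_force: [0.8, -0.7, -2.7]
grip_width: 10.9
grasp_force: 78.3
```

```bash
cat >> chk.py <<'E'
import sys
if len(sys.argv)>1:
    a=cv2.resize(im[50:200,225:420],None,fx=4,fy=4,interpolation=cv2.INTER_CUBIC); cv2.imwrite('pics/'+sys.argv[1],a[:,:,::-1])
E
python3 chk.py c6.png
```

```text
8.9167 [551.81227994 352.36574583 259.84827863] [[-0.2276, 0.9738, -0.0002], [0.9738, 0.2276, -0.0001], [-0.0001, -0.0002, -1.0]] [ 0.8046411  -0.65481657 -2.73318538] [-0.00694259 -0.00013504  0.04829037]
dock mid y [-0.2  0.3 -0.5 -0.5  0.1  0.   0.1 -0.3 -0.4 -0.  -0.  -0.4 -0.3 -0.4
  0.1  0.3] -0.1219990024704316
```

View pics/c6.png

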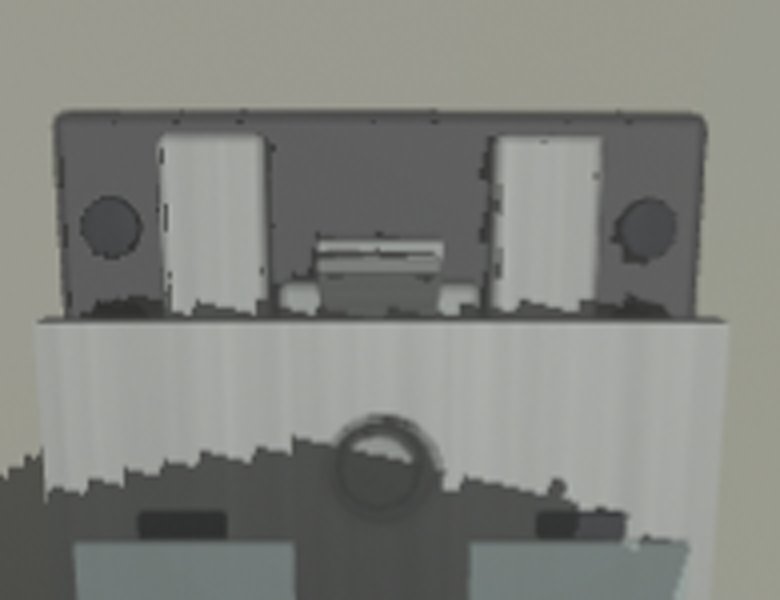

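The pin tip sits in the far hole, centred within about 1 px. With no contact force, the plate is over the pins; continue down in small steps.

Call:
move_arm --pt "0 0 0 0 -0.01 0.05 -1" --pt "0 0 0 0 0 0.05 -1" --pt "0 0 0 0 0 0 -1" --pt "0 0 0 0 0 0 -1"

```text
time_s: 9.3
ee_pos: [551.4, 352.2, 255.8]
tcp_rot: [[-0.227, 0.974, -0.0], [0.974, 0.227, -0.0], [-0.0, -0.0, -1.0]]
wrist_force: [0.3, 0.9, -0.3]
grip_width: 11.1
grasp_force: 78.3
```

Call:
move_arm --pt "0 0 0 0 0 0.05 -1" --pt "0 0 0 0 0 0.05 -1" --pt "0 0 0 0 0 0 -1" --pt "0 0 0 0 0 0 -1"

```text
time_s: 9.63
ee_pos: [551.6, 352.3, 252.1]
tcp_rot: [[-0.228, 0.974, 0.0], [0.974, 0.228, 0.0], [0.0, 0.0, -1.0]]
wrist_force: [0.9, 0.8, -0.2]
grip_width: 11.5
grasp_force: 78.8
```

Call:
move_arm --pt "0 0 0 0 0 0.05 -1" --pt "0 0 0 0 0 0.05 -1" --pt "0 0 0 0 0 0 -1" --pt "0 0 0 0 0 0 -1"

```text
time_s: 9.97
ee_pos: [551.8, 352.5, 248.5]
tcp_rot: [[-0.227, 0.974, 0.001], [0.974, 0.227, 0.001], [0.001, 0.001, -1.0]]
wrist_force: [-0.4, -0.1, 7.2]
grip_width: 11.2
grasp_force: 79.7
```

Call:
move_arm --pt "0 0 0 0 0 0.05 -1" --pt "0 0 0 0 0 0 -1" --pt "0 0 0 0 0 0 -1"

```text
time_s: 10.22
ee_pos: [551.5, 352.3, 245.9]
tcp_rot: [[-0.227, 0.974, 0.0], [0.974, 0.227, 0.0], [0.0, 0.0, -1.0]]
wrist_force: [0.2, -0.0, -1.7]
grip_width: 11.2
grasp_force: 78.4
```

Call:
move_arm --pt "0 0 0 0 0 0.05 -1" --pt "0 0 0 0 0 0 -1" --pt "0 0 0 0 0 0 -1"

```text
time_s: 10.47
ee_pos: [551.2, 352.2, 243.3]
tcp_rot: [[-0.228, 0.974, -0.001], [0.974, 0.228, -0.001], [-0.0, -0.001, -1.0]]
wrist_force: [0.1, -0.0, -3.2]
grip_width: 11.2
grasp_force: 78.0
```

Call:
move_arm --pt "0 0 0 0 0 0.04 -1" --pt "0 0 0 0 0 0 -1" --pt "0 0 0 0 0 0 -1"

```text
time_s: 10.72
ee_pos: [551.3, 352.2, 242.1]
tcp_rot: [[-0.228, 0.974, -0.0], [0.974, 0.228, -0.0], [-0.0, -0.001, -1.0]]
wrist_force: [1.1, 0.5, -4.0]
grip_width: 11.0
grasp_force: 78.1
```

Call:
move_arm --pt "0 0 0 0 0 0.03 -1" --pt "0 0 0 0 0 0 -1" --pt "0 0 0 0 0 0 -1"

```text
time_s: 10.97
ee_pos: [551.5, 352.2, 241.1]
tcp_rot: [[-0.227, 0.974, 0.0], [0.974, 0.227, -0.0], [-0.0, -0.0, -1.0]]
wrist_force: [1.2, 0.2, -1.6]
grip_width: 10.9
grasp_force: 78.3
```

Call:
move_arm --pt "0 0 0 0 0 0.03 -1" --pt "0 0 0 0 0 0 -1" --pt "0 0 0 0 0 0 -1"

```text
time_s: 11.22
ee_pos: [551.5, 352.3, 239.9]
tcp_rot: [[-0.227, 0.974, -0.0], [0.974, 0.227, -0.0], [-0.0, -0.0, -1.0]]
wrist_force: [-0.0, -0.6, -1.3]
grip_width: 11.1
grasp_force: 78.3
```

Call:
move_arm --pt "0 0 0 0 0 0.03 -1" --pt "0 0 0 0 0 0 -1" --pt "0 0 0 0 0 0 -1"

```text
time_s: 11.47
ee_pos: [551.5, 352.3, 239.0]
tcp_rot: [[-0.227, 0.974, 0.0], [0.974, 0.227, 0.0], [0.0, 0.0, -1.0]]
wrist_force: [-1.0, -1.2, 0.4]
grip_width: 11.0
grasp_force: 79.0
```

```bash
python3 chk.py c7.png
```

```text
11.4667 [551.54390296 352.26281177 238.99673016] [[-0.2274, 0.9738, 0.0003], [0.9738, 0.2274, 0.0002], [0.0001, 0.0003, -1.0]] [-1.04460628 -1.19800939  0.40019978] [-0.06175056  0.04699795  0.01910558]
dock mid y [-0.  -0.2 -0.1  0.1 -0.  -0.1 -0.   0.  -0.  -0.4  0.2  0.1 -0.2 -0.
  0.  -0. ] -0.021239020183774215
```

View pics/c7.png

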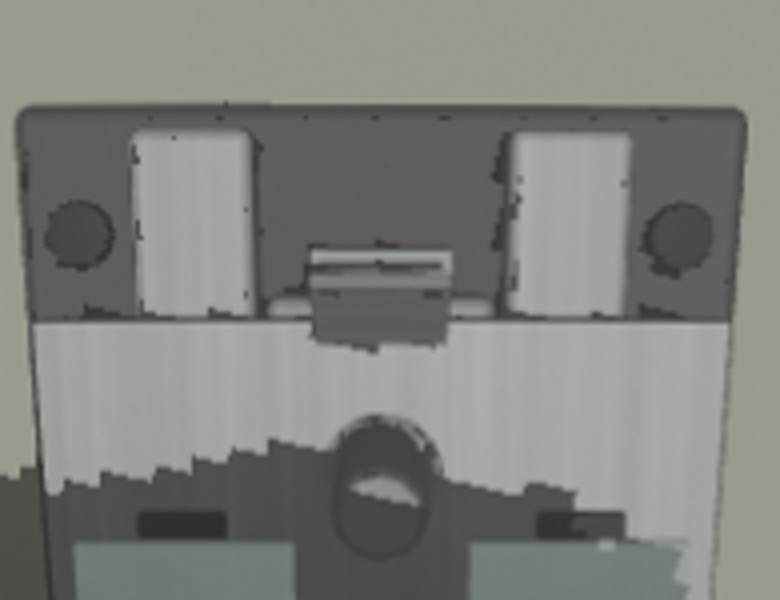

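The near-side clip leaf now overlaps the plate's edge (crop rows 320–345) and the pin stands through the hole. Press on gently to check that it is seated.

Call:
move_arm --pt "0 0 0 0 0 0.03 -1" --pt "0 0 0 0 0 0 -1" --pt "0 0 0 0 0 0 -1"

```text
time_s: 11.77
ee_pos: [551.6, 352.3, 237.9]
tcp_rot: [[-0.227, 0.974, 0.0], [0.974, 0.227, 0.0], [0.0, 0.0, -1.0]]
wrist_force: [-1.1, -0.8, 4.6]
grip_width: 10.7
grasp_force: 79.2
```

Call:
move_arm --pt "0 0 0 0 0 0.03 -1" --pt "0 0 0 0 0 0 -1" --pt "0 0 0 0 0 0 -1"

```text
time_s: 12.02
ee_pos: [551.6, 352.3, 236.8]
tcp_rot: [[-0.227, 0.974, 0.0], [0.974, 0.227, 0.0], [0.0, 0.0, -1.0]]
wrist_force: [-2.2, -1.3, 7.9]
grip_width: 10.6
grasp_force: 79.6
```

Call:
move_arm --pt "0 0 0 0 0 0.025 -1" --pt "0 0 0 0 0 0 -1" --pt "0 0 0 0 0 0 -1"

```text
time_s: 12.27
ee_pos: [551.6, 352.3, 236.0]
tcp_rot: [[-0.227, 0.974, 0.0], [0.974, 0.227, 0.0], [0.0, 0.0, -1.0]]
wrist_force: [-0.4, -1.5, 9.7]
grip_width: 11.2
grasp_force: 80.0
```

Call:
move_arm --pt "0 0 0 0 0 0.02 -1" --pt "0 0 0 0 0 0 -1" --pt "0 0 0 0 0 0 -1"

```text
time_s: 12.52
ee_pos: [551.6, 352.3, 235.4]
tcp_rot: [[-0.227, 0.974, 0.0], [0.974, 0.227, 0.001], [0.0, 0.001, -1.0]]
wrist_force: [-3.1, -1.3, 10.9]
grip_width: 11.2
grasp_force: 80.3
```

Call:
move_arm --pt "0 0 0 0 0 0.02 -1" --pt "0 0 0 0 0 0 -1" --pt "0 0 0 0 0 0 -1"

```text
time_s: 12.77
ee_pos: [551.5, 352.2, 235.0]
tcp_rot: [[-0.227, 0.974, 0.0], [0.974, 0.227, 0.001], [0.001, 0.001, -1.0]]
wrist_force: [-3.6, -3.0, 13.8]
grip_width: 11.3
grasp_force: 80.6
```

Run:
```python
from h import *
s=r.read_state(); T=s['ee_pos']; print(s['wrist_force'],s['wrist_torque'],T)
im,d,p=grab("wrist","w8.png"); P=cloud(p,d)
# per tool-x profile at centre strip and to the side; clip leaf height vs plate top, bar height beyond
L=(P-T)@s['tcp_rot']
for y0,y1 in((-8,8),(14,30)):
    for x0 in range(40,84,2):
        m=(L[...,0]>x0)&(L[...,0]<x0+2)&(L[...,1]>y0)&(L[...,1]<y1)
        if m.sum(): print(x0,np.median(P[m][:,2]).round(1),end='; ')
    print()
```

```text
[-3.64918479 -2.99148929 13.75308009] [-0.42812807  0.7513161  -0.02027415] [551.54541216 352.247113   234.96823833]
40 52.1; 42 70.5; 44 70.7; 46 69.9; 48 58.3; 50 51.3; 52 51.4; 54 51.4; 56 51.4; 58 51.8; 60 58.1; 62 61.6; 64 64.7; 66 66.5; 68 39.8; 70 35.4; 72 35.2; 74 35.3; 76 35.3; 78 203.5; 80 35.2; 82 35.1; 
40 51.5; 42 51.4; 44 51.3; 46 51.3; 48 51.3; 50 51.4; 52 51.2; 54 51.4; 56 51.4; 58 51.4; 60 50.8; 62 45.2; 64 45.0; 66 45.2; 68 45.0; 70 45.2; 72 45.1; 74 45.0; 76 45.1; 78 45.1; 80 44.9; 82 35.1;
```

Call:
move_arm --pt "0 0 0 0 0 -0.05 -1" --pt "0 0 0 0 0 -0.04 -1" --pt "0 0 0 0 0 0 -1" --pt "0 0 0 0 0 0 -1"

```text
time_s: 13.15
ee_pos: [551.5, 352.3, 237.7]
tcp_rot: [[-0.228, 0.974, 0.0], [0.974, 0.228, 0.0], [0.0, 0.0, -1.0]]
wrist_force: [-0.5, -1.3, 4.6]
grip_width: 10.9
grasp_force: 79.4
```

Run:
```python
from h import *
s=r.read_state(); T=s['ee_pos']; print(s['wrist_force'],s['wrist_torque'],T)
im,d,p=grab("wrist"); P=cloud(p,d); L=(P-T)@s['tcp_rot']
for x0,x1,y0,y1 in((42,47,-3,3),(42,60,14,30),(56,60,-7,7),(60,64,-7,7),(64,67,-7,7)):
    m=(L[...,0]>x0)&(L[...,0]<x1)&(L[...,1]>y0)&(L[...,1]<y1); print(x0,y0,np.percentile(P[m][:,2],[10,50,90]).round(1))
```

```text
[-0.4742002  -1.29696225  4.56320024] [-0.11017956  0.22211076  0.05589571] [551.53642526 352.30307289 237.70236464]
42 -3 [73.2 73.9 74.8]
42 14 [53.3 54.  54.9]
56 -7 [53.3 54.  58.6]
60 -7 [60.  62.8 65.2]
64 -7 [66.4 68.3 70. ]
```

Call:
move_arm --force 20 --pt "0 0 0 0 0 -0.03 -1" --pt "0 0 0 0 0 0 -1" --pt "0 0 0 0 0 0 -1"

```text
time_s: 13.45
ee_pos: [551.6, 352.3, 238.6]
tcp_rot: [[-0.227, 0.974, 0.0], [0.974, 0.227, 0.0], [-0.0, 0.0, -1.0]]
wrist_force: [0.1, -0.3, 4.2]
grip_width: 10.6
grasp_force: 79.2
```

Call:
move_arm --pt "0 0 0 0 0 0 -0.2" --pt "0 0 0 0 0 0 -0.2" --pt "0 0 0 0 0 0 -0.2" --pt "0 0 0 0 0 0 -0.2" --pt "0 0 0 0 0 0 -0.2"

```text
time_s: 13.87
ee_pos: [551.4, 352.3, 238.4]
tcp_rot: [[-0.228, 0.974, -0.0], [0.974, 0.228, -0.0], [-0.0, -0.0, -1.0]]
wrist_force: [-0.1, -0.3, 0.2]
grip_width: 33.9
grasp_force: 0.0
```

Call:
move_arm --pt "0 0 0 0 0 -0.1 -0.2" --pt "0 0 0 0 0 -0.3 -0.2" --pt "0 0 0 0 0 -0.8 -0.2" --pt "0 0 0 0 0 -0.9 -0.2" --pt "0 0 0 0 0 -0.9 -0.2" --pt "0 0 0 -0.6 0 -0.9 -0.2" --pt "0 0 0 -0.8 0 0 -0.2" --pt "0 0 0 -0.6 0 0 -0.2"

```text
time_s: 14.53
ee_pos: [570.1, 273.6, 397.2]
tcp_rot: [[-0.228, 0.974, 0.005], [0.974, 0.228, 0.002], [0.001, 0.006, -1.0]]
wrist_force: [-0.1, -1.0, -0.6]
grip_width: 34.3
grasp_force: 0.0
```

Call:
move_arm --pt "0 0 0 -0.5 0 0 -0.2" --pt "0 0 0 0 0 0 -0.2" --pt "0 0 0 0 0 0 -0.2" --pt "0 0 0 0 0 0 -0.2"

```text
time_s: 14.87
ee_pos: [573.8, 256.3, 394.0]
tcp_rot: [[-0.228, 0.974, 0.0], [0.974, 0.228, 0.001], [0.001, 0.001, -1.0]]
wrist_force: [0.2, 0.0, 0.9]
grip_width: 34.0
grasp_force: 0.0
```

```bash
cat > prof.py <<'E'
from h import *
s=r.read_state(); print(s['time_s'],s['ee_pos'],s['wrist_force'])
im,d,p=grab("wrist","w9.png"); P=cloud(p,d)
y=np.array([-.2275,.9738]);x=np.array([.9738,.2275]);C=np.array([551.5,352.3])
q=P[...,:2]-C; X=q@x;Y=q@y;Z=P[...,2]
for a,b in((-7,7),(16,32),(-32,-16)):
    print('strip',a,b)
    for y0 in list(range(-80,-38,3))+list(range(40,84,3)):
        m=(X>a)&(X<b)&(Y>y0)&(Y<y0+3)&(d>0)
        if m.sum()>5: print(y0,np.percentile(Z[m],[10,50,90]).round(1),end='; ')
    print()
E
python3 prof.py
```

```text
14.8667 [573.82549361 256.34169239 393.9771921 ] [0.17343116 0.03787851 0.88787289]
strip -7 7
-80 [34.9 35.6 36.6]; -77 [35.1 35.5 36.6]; -71 [70.9 71.2 72. ]; -68 [67.8 69.5 71.5]; -65 [62.8 65.  66.4]; -62 [54.8 56.  62.1]; -59 [54.7 55.4 56.2]; -56 [54.8 55.5 56.2]; -53 [54.5 55.3 56.4]; -50 [54.4 74.5 75.8]; -47 [49.3 75.  75.9]; -44 [52.6 70.3 75.6]; -41 [51.6 55.3 60.4]; 40 [51.  65.6 75.4]; 43 [50.6 74.2 75.6]; 46 [51.9 54.9 55.5]; 49 [53.9 54.7 55.3]; 
strip 16 32
-80 [ 37.2  46.  304.2]; -77 [36.3 45.5 46.4]; -74 [35.6 45.2 46.1]; -71 [35.2 45.2 46.2]; -68 [39.1 45.3 46. ]; -65 [47.7 55.2 57. ]; -62 [54.5 55.4 56.2]; -59 [54.5 55.6 56.5]; -56 [54.6 55.5 56.3]; -53 [54.6 55.5 56.4]; -50 [54.5 55.3 56.1]; -47 [54.3 55.3 56.3]; -44 [54.6 55.5 56.7]; -41 [55.  56.6 58.2]; 40 [54.3 55.2 56. ]; 43 [54.  55.2 55.9]; 46 [54.1 54.9 55.8]; 49 [54.2 54.9 56.1]; 
strip -32 -16
-80 [ 37.2  45.5 305.3]; -77 [36.4 45.4 46.3]; -74 [36.2 45.4 46.5]; -71 [35.8 45.1 46. ]; -68 [39.8 45.1 45.9]; -65 [46.1 55.2 56.2]; -62 [54.5 55.4 56.1]; -59 [54.7 55.6 56.6]; -56 [54.3 55.3 56.3]; -53 [54.3 55.5 56.1]; -50 [54.4 55.4 56.1]; -47 [54.4 55.5 56.3]; -44 [54.6 55.5 56.5]; -41 [54.7 56.1 57.9]; 40 [54.4 55.  56. ]; 43 [54. 55. 56.]; 46 [53.8 54.9 55.7]; 49 [54.1 55.1 56. ];
```

```bash
python3 -c "
from plant import r; print(r.finish_job())"
```

```text
the job is handed in; nothing more can be done
None
```

The carrier hangs on both pins, flat on the seat at both ends with the gripper clear, and the job is handed in at about 15 s; both clips look snapped over its ends, the peak press was about 16 N, and because I lined the holes up with the pins by camera it went on without the sliding search on the tips.

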